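Third hand at the vise: hold a housing shell against the fixed jaw

TASK

Lift the top aluminium shell off the nested pile and set it down level on the two parallels in the open machine vise, in the middle of the jaw, with one of its short ends square and flat against the soft liner of the fixed jaw (the jaw without the screw handle). Press it against that liner with a steady push of about 12 N, without ramming it, and once the push has been steady for two seconds finish while still holding and pressing: a colleague will then wind up the vise, so do not let go. Leave the rest of the pile, the moving jaw and the small things standing or lying around the pile and the vise where they are.

Things in the scene. Friction and masses are not known exactly. Their poses are not given: they have to be found in the camera images.
- shell_c: TOP shell of the pile: open aluminium tray 76 (x) x 58 (y) x 34 mm (z), walls 5 mm, about 0.16 kg (varies). Origin: centre of its underside, z up. Its lowest 3 mm is a smaller spigot (62 x 44 mm) lying loosely (2 mm play) in the rim of the shell below, 31 mm under it: lift it straight up until free. Grip it from above across the 58 mm width (closing along its y). Its two ends are alike
- shell_b: middle shell of the pile, same shape, origin centre of underside
- shell_a: bottom shell of the pile, same shape, standing on the bench, origin centre of underside
- vise: steel machine vise fixed to the bench, jaws 100 mm wide, tops 98 mm above the bench, bed 50 mm. Origin: on the bench below the middle of the uncompressed soft face of the fixed jaw; z up, x points from the open gap INTO the fixed jaw (the direction to press), y along the jaw. Screw and T-handle stick out at -x, up to 0.32 m from the origin, lower than 60 mm
- seat (a point): where the shell's origin comes when it sits on the parallels mid-jaw and its end just touches the uncompressed soft face: 38 mm before that face, 70 mm above the bench, axes as the vise's. The two parallels are steel strips along y on the bed (8 mm thick, 20 mm high, 100 mm long), centred 16 and 60 mm before the face
- jaw_pad: sponge-rubber face (8 mm thick, 100 mm wide, from 55 to 95 mm above the bench) of the liner on the fixed jaw. Origin: middle of its front surface. It moves straight back along the vise's x as it is compressed, about 1 mm for every 5 N in all (12 N is about 2.4 mm), and is solid after 6 mm
- moving_jaw: moving jaw of the vise with its own 8 mm soft face, screw and T-handle. Origin: on the bench surface below the middle of its soft face, which stands 112 to 126 mm from the fixed jaw's soft face; axes as the vise's. It is held by its screw
- jar: bystander: low round white jar with a steel lid, 58 mm across, 45 mm high; origin centre of its underside
- spanner: bystander: steel spanner lying flat, about 160 mm long; origin centre of its underside
- dropper_a: bystander: white dropper bottle, 36 mm across, 100 mm high; origin centre of its underside
- dropper_b: bystander: clear dropper bottle, 40 mm across, 85 mm high; origin centre of its underside
- brush: bystander: small hand brush with a wooden handle lying flat, about 130 mm long; origin centre of its underside

How it is judged:
By the outcome, as a careful person would: the job done as asked, in the order asked, and still so for the second after the job is handed in, while the arm keeps its last pose, push and grip.
It also fails if it takes over 54 s, if anything falls off the work surface, if the arm or the gripper's body presses on something with over 40 N, if the wrist force passes 120 N, or if a joint passes its speed limit or range.

ROBOT

A 6-joint arm with a two-finger parallel gripper is mounted at the origin on the work surface. World frame = base frame: x ahead of the robot, y to its left, z up, the work surface at z = 0. Lengths are in mm, angles in rad, forces in N, time in s.
With the tool pointing down it reaches from about 275 to 725 mm from the base axis. Payload 15.9 kg.
Tool frame: the origin (TCP) lies on the centre line of the jaws, within the pads' length; the fingertips stand 19 mm ahead of it and the grasp point (between the pads) is the TCP; z points along the fingers, y is the line along which they close (so a half turn about z gives the same grasp; the last joint's range is limited). The gripper opens to 85 mm and grips with 20 to 120 N. Pads are 22 mm wide; open, the fingers measure 114 mm over their backs; the gripper's body (76 mm by 85 mm) begins 54 mm behind the grasp point. The pads swing forward as they close: fully open they stand 13 mm farther back than shut.
Start: joints at [1.306, 0.213, -0.034, 1.323, 0, 1.571], TCP at [130.853, 482.559, 250.306] pointing down, gripper open.
Joint ranges: [-2.98, 2.98], [-0.74, 1.72], [-1.14, 1.35], [-2.1, 2.04], [-1.57, 1.44], [-3.14, 3.14]. Speed limits (rad/s): [1.89, 1.89, 2.39, 2.57, 3.14, 3.14].

INTERFACE

Orientations are given as a unit quaternion [w, x, y, z].
In Python, from cell import manip, vision gives the robot as it stands. The module is installed in compiled form; this text tells all that it offers.
- The arm moves only by the shell command python3 -m crank 'ROWS'. ROWS is JSON, a list of rows, each an object with "slide": the shift along the world's x, y, z in units of 50 mm (1.0 is 50 mm), a list of three; "roll": the turn about the world's z in units of 5 degrees (1.0 is 5 degrees); "jaw": the opening, from 0 (shut) to 1 (fully open). A call has 1 to 12 rows; each row is the pose to reach, as a shift and turn from the pose commanded when the call began; what a row does not reach only later rows make up. A row lasts 1/10 s, in which the tool goes at most 50 mm and 8.59 degrees, less where a joint would pass 70% of its speed; a pose out of reach is approached as far as the arm can. A call with a gripper value outside its range is refused whole. The fingers move at their own pace and stop on an object; the grip force is fixed at half the most. Time passes only in rows, so rows that repeat a pose let the fingers close. It gives the time, the measured TCP pose, the force, the opening and the grip force at its end, in the units of the state.
- manip.read_state(): the state, without advancing time (a new reading comes with each control period).
- vision.capture(name): name is "scene" or "top" or "wrist"; returns a dict with "image" (420x560x3 uint8, red, green, blue), "intrinsics" (3x3 intrinsics, pixels), "position" and "attitude" of the camera in the world. Camera axes: x right, y down, z forward; pixel columns grow to the right and rows downward; lengths in mm; the calibration is good to about 2 mm. A picture is of the moment at which its call begins. There is no depth.
- manip.finish_job(): hands the job in; it is judged then, once.
The state is a dict: "time_s": time; "joint_positions": joint angles; "qvel": joint speeds; "effort": joint torques, N m; "position": TCP position; "ee_rot": TCP orientation; "force": force on the tool from outside, world axes, zero at the start; "ft_torque": the same for the moment, N m; "opening": opening from 0.0 (shut) to 1.0 (fully open); "grip_force": force on a finger pad.
Only numpy, scipy, OpenCV 4.12 (cv2) and the standard library are available. Lean on these libraries where they do the work, as an engineer would, in place of code of your own. Each camera call takes 0.05 s, during which the arm holds its last target. There are 200 camera calls.

## Working session

There is one attempt and no reset: what is moved stays moved. The work goes in short steps, Python scripts to look and compute and a shell command to move; the robot and the scene stay as the last step left them, time stands still between calls to the robot, and variables do not carry over. Pictures are saved under pics/ and viewed, at most 13 in all, crops included, and the job is handed in when it is done.

```bash
mkdir -p pics; cat > h.py <<'E'
import numpy as np, cv2, json
from cell import manip, vision
from scipy.spatial.transform import Rotation as R
def cap(n,save=None):
    c=vision.capture(n)
    if save: cv2.imwrite('pics/'+save,cv2.cvtColor(c['image'],cv2.COLOR_RGB2BGR))
    return c
def rot(c):
    a=np.array(c['attitude'],float)
    return a if a.shape==(3,3) else R.from_quat(a[[1,2,3,0]]).as_matrix()
def ray(c,uv,z):
    d=rot(c)@np.linalg.inv(np.array(c['intrinsics']))@np.array([uv[0],uv[1],1.])
    p=np.array(c['position'],float); return p+d*(z-p[2])/d[2]
def proj(c,P):
    q=np.array(c['intrinsics'])@(rot(c).T@(np.array(P,float)-np.array(c['position'])));return q[:2]/q[2]
E
python3 - <<'E'
from h import *
import pickle
d={}
for n in ['top','scene','wrist']:
    c=cap(n,n+'0.png');d[n]=c;print(n,c['position'],c['attitude'],c['intrinsics'])
pickle.dump(d,open('d0.pkl','wb'));print(manip.read_state())
E
```

```text
top [ 378.9242122   -29.26742777 1094.91943904] [-0.04717424  0.70680593 -0.70477541  0.03862098] [[509.51458155   0.         288.06534531]
 [  0.         509.51458155 210.78684323]
 [  0.           0.           1.        ]]
scene [1246.85411488 -259.68827855  730.12828552] [-0.33956272  0.72478515  0.5468892  -0.24555215] [[504.88865436   0.         281.34905221]
 [  0.         504.88865436 205.72112529]
 [  0.           0.           1.        ]]
wrist [ 50.31897935 503.58041956 372.20530805] [0.12973087 0.78357715 0.59947482 0.09902877] [[303.39845856   0.         275.89260335]
 [  0.         303.39845856 212.7915431 ]
 [  0.           0.           1.        ]]
{'time_s': 0.15, 'joint_positions': array([ 1.30598726e+00,  2.13244449e-01, -3.48840532e-02,  1.32346254e+00,
        1.24035318e-05,  1.57077400e+00]), 'qvel': array([ 2.37899485e-04, -1.67822037e-03,  6.34354095e-04, -3.25717012e-04,
       -1.90532147e-04, -4.56634520e-05]), 'effort': array([-2.63922775e-03, -6.86410046e+01,  4.87244976e+01,  1.31861394e-02,
       -1.33697222e-04, -2.91425678e-06]), 'position': array([130.8006839 , 482.35736063, 249.94142544]), 'ee_rot': array([-5.86102444e-05,  1.32006932e-01,  9.91248713e-01, -3.93060358e-04]), 'force': array([ 1.1645733 ,  0.33561936, -0.37181453]), 'ft_torque': array([ 0.0139288 ,  0.00679797, -0.01740288]), 'grip_force': 0.0, 'opening': 0.9990292999741193}
```

View pics/top0.png

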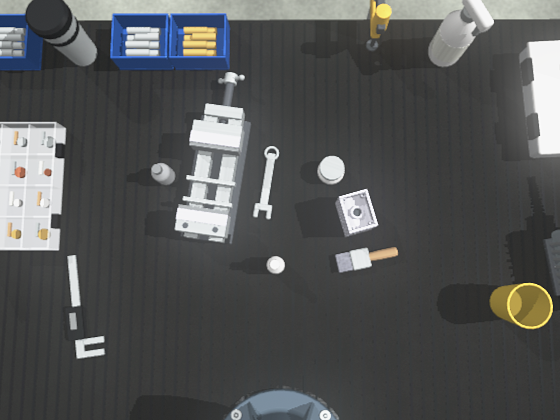

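View pics/scene0.png

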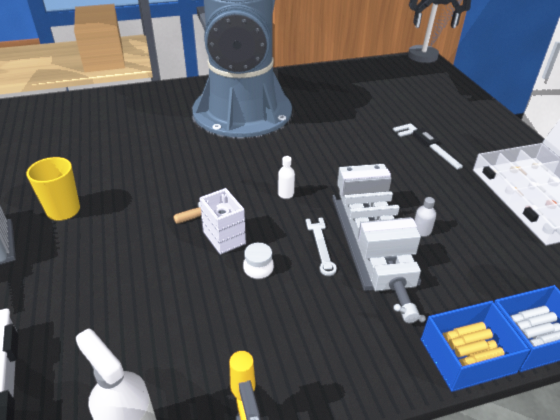

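The top view shows the pile at (357,212), and the vise with its fixed jaw at (203,222) on the robot's side and its handle at (231,77). The brush, jar, spanner and droppers stand around them. Next I'll enlarge both for corners.

```bash
python3 - <<'E'
from h import *
import pickle
d=pickle.load(open('d0.pkl','rb'));c=d['top'];im=cv2.cvtColor(c['image'],cv2.COLOR_RGB2BGR)
a=cv2.resize(im[90:250,165:255],None,fx=3.7,fy=3.7,interpolation=cv2.INTER_CUBIC)  # vise
b=cv2.resize(im[180:250,330:382],None,fx=8,fy=8,interpolation=cv2.INTER_CUBIC)
h=max(a.shape[0],b.shape[0]);o=np.zeros((h,a.shape[1]+b.shape[1]+10,3),np.uint8)
o[:a.shape[0],:a.shape[1]]=a;o[:b.shape[0],a.shape[1]+10:]=b
cv2.imwrite('pics/crop.png',o);print(o.shape)
g=cv2.cvtColor(im,cv2.COLOR_BGR2GRAY)
for th in (110,130,150,170):
    m=np.zeros_like(g);m[183:242,330:382]=(g[183:242,330:382]>th)*255
    m=cv2.morphologyEx(m,cv2.MORPH_OPEN,np.ones((3,3)))
    k=max(cv2.findContours(m,0,2)[0],key=cv2.contourArea);r=cv2.minAreaRect(k)
    box=cv2.boxPoints(r);w=np.array([ray(c,q,96)[:2] for q in box])
    print(th,box.round(1).tolist(),w.round(1).tolist(),np.linalg.norm(np.diff(w,axis=0),axis=1).round(1),w.mean(0))
E
```

```text
(592, 759, 3)
110 [[333.3999938964844, 197.5], [367.5, 187.6999969482422], [378.6000061035156, 226.5], [344.5, 236.3000030517578]] [[527.6, -106.6], [547.2, -174.2], [470.0, -194.8], [450.7, -127.8]] [70.4 79.9 69.7] [ 498.85839287 -150.86759392]
130 [[337.5, 196.3000030517578], [366.79998779296875, 187.60000610351562], [378.29998779296875, 225.89999389648438], [349.0, 234.6999969482422]] [[529.8, -114.7], [547.5, -172.8], [471.2, -194.2], [453.8, -136.6]] [60.7 79.2 60.2] [ 500.58277122 -154.603563  ]
150 [[337.8999938964844, 196.1999969482422], [366.70001220703125, 187.60000610351562], [378.1000061035156, 225.60000610351562], [349.29998779296875, 234.1999969482422]] [[530.0, -115.4], [547.4, -172.6], [471.9, -193.8], [454.7, -137.2]] [59.8 78.5 59.2] [ 501.02607191 -154.7722214 ]
170 [[338.1000061035156, 196.1999969482422], [366.70001220703125, 187.60000610351562], [378.0, 225.3000030517578], [349.3999938964844, 233.89999389648438]] [[530.1, -115.8], [547.4, -172.6], [472.4, -193.7], [455.4, -137.4]] [59.4 77.9 58.9] [ 501.3517064  -154.87627769]
```

View pics/crop.png

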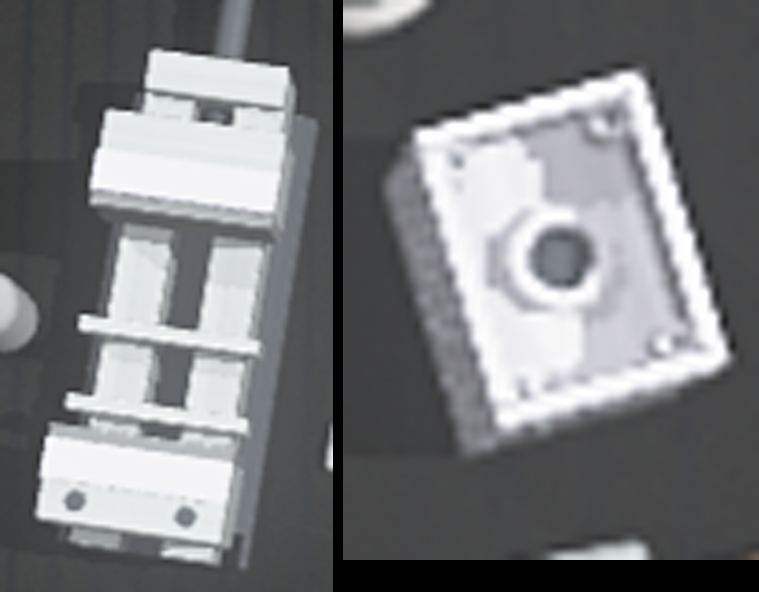

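The shell rim is clean: 59 x 78 mm at z=96, centre (501,-155), axis 15.7°. For a rough vise pose, in the crop the parallels' ends are at (78,322)-(262,348) and (65,400)-(247,428).

```bash
python3 - <<'E'
from h import *
import pickle
d=pickle.load(open('d0.pkl','rb'));c=d['top']
f=lambda u,v,z:ray(c,(165+(u+.5)/3.7-.5,90+(v+.5)/3.7-.5),z)[:2]
P=[f(78,322,70),f(262,348,70),f(65,400,70),f(247,428,70)]
print(np.round(P,1),np.linalg.norm(P[0]-P[1]),np.linalg.norm(P[2]-P[3]))
a=(P[0]+P[1])/2;b=(P[2]+P[3])/2;print(a,b,np.linalg.norm(a-b),np.degrees(np.arctan2(*(b-a)[::-1])))
y=(P[1]-P[0]);y2=P[3]-P[2];print(np.degrees(np.arctan2(y[1],y[0])),np.degrees(np.arctan2(y2[1],y2[0])))
J=[f(52,428,98),f(243,462,98),f(90,200,98),f(275,228,98)];print(np.round(J,1),np.linalg.norm(J[0]-J[1]))
s=(a+b)/2;print('seat approx',s)
E
```

```text
[[573.9 193.3]
 [559.5  91.1]
 [530.3 199.2]
 [514.9  98.6]] 103.24617809622167 101.82243529640381
[566.70532801 142.17386277] [522.60059686 148.91753417] 44.61731070058642 171.30672882262556
-98.04053140114975 -98.67333914456592
[[511.  199.5]
 [492.9  96.9]
 [635.9 182.6]
 [620.4  81.8]] 104.19961400774028
seat approx [544.65296244 145.54569847]
```

```bash
T='{"slide":[8.28,-6.74,0],"roll":1.34,"jaw":1}'; python3 -m crank '[{"slide":[8.28,-6.74,0],"roll":1.34,"jaw":1},{"slide":[8.28,-6.74,0],"roll":1.34,"jaw":1},{"slide":[8.28,-6.74,0],"roll":1.34,"jaw":1},{"slide":[8.28,-6.74,0],"roll":1.34,"jaw":1},{"slide":[8.28,-6.74,0],"roll":1.34,"jaw":1},{"slide":[8.28,-6.74,0],"roll":1.34,"jaw":1},{"slide":[8.28,-6.74,0],"roll":1.34,"jaw":1},{"slide":[8.28,-6.74,0],"roll":1.34,"jaw":1},{"slide":[8.28,-6.74,0],"roll":1.34,"jaw":1},{"slide":[8.28,-6.74,0],"roll":1.34,"jaw":1},{"slide":[8.28,-6.74,0],"roll":1.34,"jaw":1},{"slide":[8.28,-6.74,0],"roll":1.34,"jaw":1}]' | tail -c 600; python3 - <<'E'
from h import *
import pickle
c=cap('wrist','w1.png');s=manip.read_state();print(s['time_s'],s['position'],s['ee_rot'],s['force'])
pickle.dump(c,open('w1.pkl','wb'))
E
```

```text
time_s: 1.35
position: [547.2, 142.6, 249.2]
ee_rot: [-0.0, 0.076, 0.997, -0.0]
force: [-0.2, 1.4, 0.3]
opening: 0.999
grip_force: 0.0
1.4 [545.80031372 144.05677941 249.43138928] [-5.74315766e-04  7.52555493e-02  9.97164089e-01 -2.27490007e-04] [ 0.2530226   1.09021273 -0.85113606]
```

View pics/w1.png

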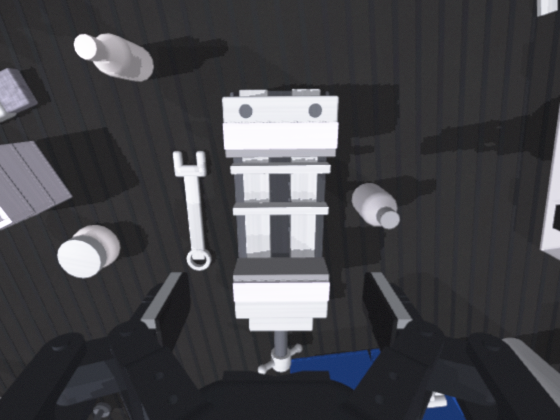

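The wrist view shows the parallels at rows ~168 and ~210 (columns 232–330) and the fixed jaw front at row ~150. I'll measure these properly once the arm has settled, and compare with the top view.

```bash
cat > vm.py <<'E'
from h import *
c=cap('wrist');s=manip.read_state();print(s['position'],c['position'])
g=cv2.cvtColor(c['image'],cv2.COLOR_RGB2GRAY)
m=((g>170)*255).astype(np.uint8)
np.set_printoptions(linewidth=250)
print(g[155:225:1,[238,241,327]].T)
m2=cv2.morphologyEx(m,cv2.MORPH_OPEN,np.ones((1,90)))
for k in cv2.findContours(m2,0,2)[0]:
    if cv2.contourArea(k)<100: continue
    x=cv2.boundingRect(k); r=cv2.minAreaRect(k);print(x,r)
for v in (168,169,210,211): print(v,g[v,228:242],g[v,322:336])
E
python3 vm.py
```

```text
[544.96221057 145.0467109  249.71019367] [463.50239344 155.99830768 371.85228498]
[[185 185 185 181 141 112 109 110 110 114 117 125 182 231 241 243 241 239 240 238 182 121 108 109 107 108 108 107 107 107 107 107 107 108 107 107 107 107 105 107 108 107 106 108 107 107 106 108 110 114 117 118 116 139 231 242 242 241 239 239 238
  184 120 105 105 105 105 106 106 105]
 [187 186 184 186 199 201 182 146 127 119 117 126 189 233 241 243 241 239 239 237 179 124 117 123 127 128 127 127 126 121 119 120 118 118 115 114 113 111 112 111 110 109 107 106 106 109 107 107 108 114 117 118 116 135 221 239 242 240 239 239 238
  181 118 108 108 108 107 107 107 107]
 [185 186 176 114  52  34  35  35  37  55  86 134 223 237 237 235 235 236 236 181  89  41  34  33  36  33  35  33  33  35  35  34  33  32  36  34  32  36  39  39  38  38  39  38  38  38  38  39  39  37  37  41  50  77  94  95  89  81  77  76  57
   43  39  38  37  39  38  39  36  37]]
(233, 284, 96, 34) ((280.5, 300.5), (33.0, 95.0), 90.0)
(234, 277, 94, 3) ((280.5, 278.0), (2.0, 93.0), 90.0)
(233, 209, 95, 7) ((280.0, 212.0), (6.0, 94.0), 90.0)
(231, 167, 99, 8) ((280.0, 170.49998474121094), (97.99998474121094, 6.999999046325684), -0.0)
(223, 120, 115, 38) ((280.0, 138.5), (37.0, 114.0), 90.0)
(222, 99, 115, 7) ((279.0, 102.0), (6.0, 114.0), 90.0)
168 [ 68 153 213 228 229 229 229 229 230 230 231 232 233 233] [240 240 240 241 240 237 186  90  41  33  34  32  33  31]
169 [ 73 169 229 240 241 241 240 241 241 241 241 241 241 241] [240 239 239 239 239 237 185  88  39  33  35  34  33  33]
210 [ 47  49  62 132 220 240 242 242 242 242 242 242 240 239] [238 239 238 236 187  95  43  38  39  39  37  39  39  37]
211 [ 46  46  55 114 214 240 242 242 242 242 242 242 241 242] [239 239 239 235 184  89  45  38  37  38  37  37  36  37]
```

```bash
cat >> h.py <<'E'
def seat_from(c,bars,z=70):
    # bars: (uL,uR,vtopL,vbotL,vtopR,vbotR) each
    C=[]
    for uL,uR,a,b,e,f,xl,xr in bars:
        q=lambda u:((a+b)/2+((e+f)/2-(a+b)/2)*(u-xl)/(xr-xl))
        A,B=ray(c,(uL,q(uL)),z)[:2],ray(c,(uR,q(uR)),z)[:2]
        w=np.linalg.norm(ray(c,(xl,a),z)-ray(c,(xl,b),z))
        d=B-A;print('len',np.linalg.norm(d),'thick',w,'ang',np.degrees(np.arctan2(d[1],d[0])),'ctr',(A+B)/2)
        C.append((A+B)/2)
    d=C[0]-C[1];print('spacing',np.linalg.norm(d),np.degrees(np.arctan2(d[1],d[0])),'seat',(C[0]+C[1])/2)
E
python3 - <<'E'
from h import *
c=cap('wrist')
seat_from(c,[(228.9,328.4,166.8,174.9,166.3,174.1,238,326),(231.2,326.5,208.6,215.9,208.4,215.6,238,325)])
s=manip.read_state();print(s['position'],s['ee_rot'])
# rim of fixed jaw top etc.
print('tcp proj',proj(c,s['position']))
E
```

```text
len 99.91137992153894 thick 8.212613865165213 ang 81.87262437143262 ctr [520.06443868 151.08966698]
len 100.1365431002306 thick 8.101701708057789 ang 81.61645100350215 ctr [563.68350747 144.88647439]
spacing 44.057947754195624 171.90607721509627 seat [541.87397308 147.98807068]
[544.48997573 145.68455677 250.00322938] [-3.92660113e-04  7.39957074e-02  9.97258482e-01 -2.06008559e-05]
tcp proj [278.25445243 296.04629497]
```

Bar lengths of 100 mm and spacing of 44 mm match the spec: seat (541.9,148.0), vise axis 171.8°. Next I go over the pile at the same height.

```bash
python3 -m crank '[{"slide":[-0.87,-6.0,0],"roll":4.84,"jaw":1},{"slide":[-0.87,-6.0,0],"roll":4.84,"jaw":1},{"slide":[-0.87,-6.0,0],"roll":4.84,"jaw":1},{"slide":[-0.87,-6.0,0],"roll":4.84,"jaw":1},{"slide":[-0.87,-6.0,0],"roll":4.84,"jaw":1},{"slide":[-0.87,-6.0,0],"roll":4.84,"jaw":1},{"slide":[-0.87,-6.0,0],"roll":4.84,"jaw":1},{"slide":[-0.87,-6.0,0],"roll":4.84,"jaw":1},{"slide":[-0.87,-6.0,0],"roll":4.84,"jaw":1},{"slide":[-0.87,-6.0,0],"roll":4.84,"jaw":1},{"slide":[-0.87,-6.0,0],"roll":4.84,"jaw":1}]' | tail -c 300; python3 - <<'E'
from h import *
import pickle
c=cap('wrist','w2.png');s=manip.read_state();print(s['time_s'],s['position'],s['ee_rot'],c['position'])
pickle.dump(c,open('w2.pkl','wb'))
q=[proj(c,(501+38*np.cos(.274)*i-29*np.sin(.274)*j,-154.8+38*np.sin(.274)*i+29*np.cos(.274)*j,96)) for i,j in((1,1),(1,-1),(-1,-1),(-1,1))]
print(np.round(q,1))
E
```

```text
time_s: 2.6
position: [501.6, -153.1, 250.4]
ee_rot: [0.0, -0.138, 0.99, 0.0]
force: [-0.3, -0.1, 0.2]
opening: 1.001
grip_force: 0.0
2.65 [ 501.58623039 -153.29271377  250.34523287] [ 2.91754287e-05 -1.37685103e-01  9.90476052e-01  3.31868447e-05] [ 421.36342878 -176.33466804  372.69140099]
[[303.8 237.9]
 [245.3 237.8]
 [242.8 161. ]
 [306.5 161.1]]
```

View pics/w2.png

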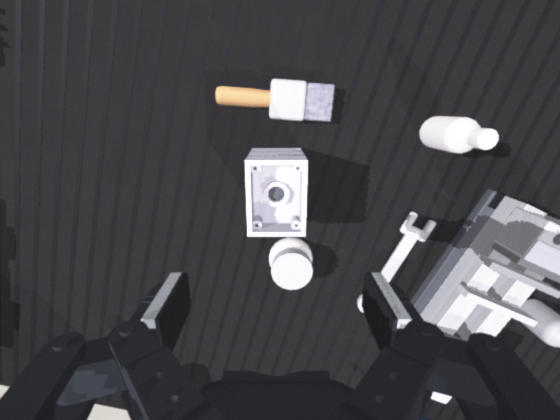

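The wrist view shows the shell rim spanning about (245..308,159..237), with the jar just beyond the far end and both sides clear for the fingers. I'll measure the rim precisely.

```bash
cat > sm.py <<'E'
from h import *
import pickle,sys
c=pickle.load(open('w2.pkl','rb'))
g=cv2.cvtColor(c['image'],cv2.COLOR_RGB2GRAY).astype(float)
print(g[155:166,[255,276,297]].T.astype(int));print(g[230:242,[255,297]].T.astype(int))
for v in (175,200,225): print(v,g[v,240:252].astype(int),g[v,302:314].astype(int))
E
python3 sm.py
```

```text
[[170 172 178 177 181 250 254 254 254 254 246]
 [170 173 177 178 189 251 254 254 254 254 240]
 [155 168 177 175 190 251 254 254 254 254 254]]
[[160 186 250 254 254 254 224 104  64  63  62  63]
 [181 194 252 254 254 254 225 104 133 172 197 218]]
175 [ 53  53  52  51 112 248 255 255 255 254 233 160] [252 255 255 255 254 228  90  45  47  46  44  46]
200 [ 62  63  61  62  60 115 248 254 255 255 253 220] [254 255 255 255 237 109  49  47  45  44  41  41]
225 [ 62  62  63  61  61  68 135 249 254 254 254 246] [254 255 254 243 143  66  57  61  61  62  62  61]
```

```bash
python3 - <<'E'
from h import *
import pickle
c=pickle.load(open('w2.pkl','rb'))
L=lambda v:np.interp(v,[160,175,225,237],[243.6,244.2,246.1,246.6])
Rr=lambda v:np.interp(v,[160,175,225,237],[308.1,307.6,305.8,305.4])
P=np.array([ray(c,q,96)[:2] for q in [(L(159.5),159.5),(Rr(159.5),159.5),(Rr(236.6),236.6),(L(236.6),236.6)]])
print(P.round(1),np.linalg.norm(P-np.roll(P,-1,0),axis=1).round(1),P.mean(0))
d=P[3]-P[0]+P[2]-P[1];print(np.degrees(np.arctan2(d[1],d[0])));d=P[0]-P[1]+P[3]-P[2];print(np.degrees(np.arctan2(d[1],d[0])))
s=manip.read_state();print(s['position'])
E
```

```text
[[ 470.8 -192.6]
 [ 454.8 -136.2]
 [ 528.  -115.5]
 [ 543.9 -171.5]] [58.6 76.1 58.2 76.1] [ 499.33788551 -153.92876713]
15.95591365606851
-74.16569701426802
[ 501.58623039 -153.29271377  250.34523287]
```

```bash
python3 -m crank '[{"slide":[-0.02,0,-0.6],"roll":0.03,"jaw":1},{"slide":[-0.02,0,-1.2],"roll":0.03,"jaw":1},{"slide":[-0.02,0,-1.8],"roll":0.03,"jaw":1},{"slide":[-0.02,0,-2.3],"roll":0.03,"jaw":1},{"slide":[-0.02,0,-2.7],"roll":0.03,"jaw":1},{"slide":[-0.02,0,-3.0],"roll":0.03,"jaw":1},{"slide":[-0.02,0,-3.2],"roll":0.03,"jaw":1},{"slide":[-0.02,0,-3.3],"roll":0.03,"jaw":1},{"slide":[-0.02,0,-3.3],"roll":0.03,"jaw":1},{"slide":[-0.02,0,-3.3],"roll":0.03,"jaw":1},{"slide":[-0.02,0,-3.3],"roll":0.03,"jaw":1}]' | tail -c 300; python3 - <<'E'
from h import *
c=cap('wrist','w3.png');s=manip.read_state();print(s['time_s'],s['position'],s['force'],s['opening'])
E
```

```text
time_s: 3.75
position: [500.8, -154.6, 86.0]
ee_rot: [0.001, -0.138, 0.99, -0.0]
force: [0.3, -1.2, 0.3]
opening: 1.002
grip_force: 0.0
3.8 [ 500.76947057 -154.55205472   85.94264384] [0.79197397 0.7387587  0.04381165] 0.9986883402811412
```

View pics/w3.png

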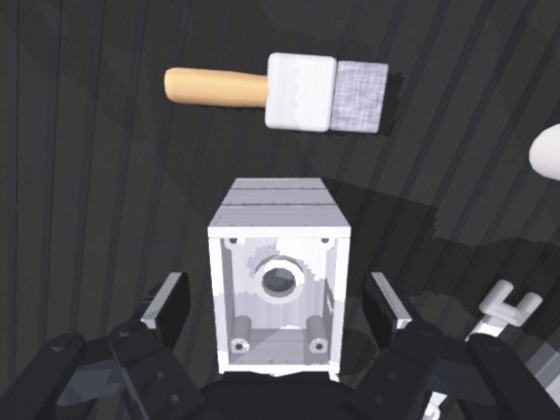

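The shell is centred between the pads (columns 209–349; pads 188/372), with the pads near its mid-length. Closing now.

```bash
python3 -m crank '[{"slide":[0,0,0],"roll":0,"jaw":0.75},{"slide":[0,0,0],"roll":0,"jaw":0.68},{"slide":[0,0,0],"roll":0,"jaw":0.62},{"slide":[0,0,0],"roll":0,"jaw":0.5},{"slide":[0,0,0],"roll":0,"jaw":0.4},{"slide":[0,0,0],"roll":0,"jaw":0.4},{"slide":[0,0,0],"roll":0,"jaw":0.4},{"slide":[0,0,0],"roll":0,"jaw":0.4}]' | tail -c 300
```

```text
time_s: 4.6
position: [500.5, -154.4, 85.8]
ee_rot: [0.0, -0.138, 0.99, 0.0]
force: [-2.8, 2.7, 8.2]
opening: 0.67
grip_force: 63.4
```

```bash
python3 -m crank '[{"slide":[0,0,0.03],"roll":0,"jaw":0.4},{"slide":[0,0,0.06],"roll":0,"jaw":0.4},{"slide":[0,0,0.1],"roll":0,"jaw":0.4},{"slide":[0,0,0.16],"roll":0,"jaw":0.4},{"slide":[0,0,0.25],"roll":0,"jaw":0.4},{"slide":[0,0,0.4],"roll":0,"jaw":0.4},{"slide":[0,0,0.8],"roll":0,"jaw":0.4},{"slide":[0,0,1.4],"roll":0,"jaw":0.4},{"slide":[0,0,2.0],"roll":0,"jaw":0.4},{"slide":[0,0,2.4],"roll":0,"jaw":0.4},{"slide":[0,0,2.4],"roll":0,"jaw":0.4},{"slide":[0,0,2.4],"roll":0,"jaw":0.4}]' | tail -c 300; python3 - <<'E'
from h import *
import pickle
c=cap('wrist','w4.png');t=cap('top');pickle.dump((c,t),open('w4.pkl','wb'))
s=manip.read_state();print(s['time_s'],s['position'],s['force'],s['opening'])
a=c['image'];b=t['image'][170:260,320:410]
cv2.imwrite('pics/w4.png',np.hstack([a[:,:,::-1],cv2.resize(b,(240,420),interpolation=2)[:,:,::-1]]))
E
```

```text
time_s: 5.8
position: [500.4, -154.4, 205.2]
ee_rot: [0.0, -0.138, 0.99, -0.0]
force: [0.2, 0.5, -2.6]
opening: 0.669
grip_force: 64.6
5.9 [ 499.81007437 -154.27428408  204.24351306] [ 0.26866502 -0.36819091 -2.24484719] 0.6666457287847071
```

View pics/w4.png

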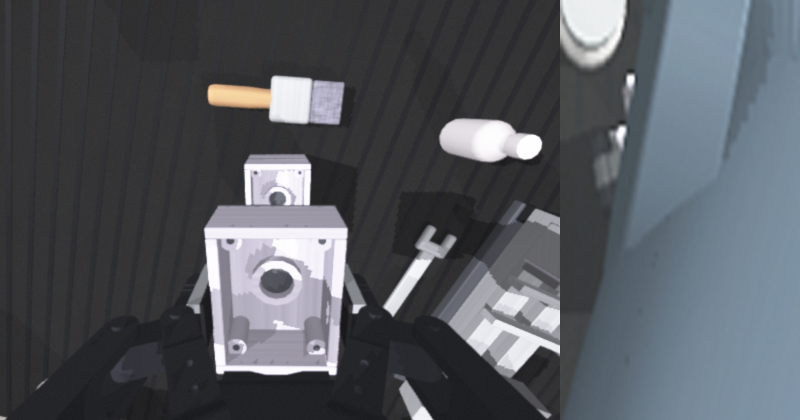

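The shell came up alone, the lower shells stayed, and the measured load fits one shell. Next: carry it over the vise, holding it ~10 mm back from the liner.

```bash
python3 -m crank '[{"slide":[0.15,0.8,0],"roll":-0.8,"jaw":0.4},{"slide":[0.3,1.6,0],"roll":-1.6,"jaw":0.4},{"slide":[0.45,2.4,0],"roll":-2.4,"jaw":0.4},{"slide":[0.6,3.2,0],"roll":-3.2,"jaw":0.4},{"slide":[0.75,4.0,0],"roll":-4.0,"jaw":0.4},{"slide":[0.9,4.8,0],"roll":-4.6,"jaw":0.4},{"slide":[1.0,5.5,-0.2],"roll":-4.81,"jaw":0.4},{"slide":[1.05,5.99,-0.5],"roll":-4.81,"jaw":0.4},{"slide":[1.05,5.99,-0.7],"roll":-4.81,"jaw":0.4},{"slide":[1.05,5.99,-0.7],"roll":-4.81,"jaw":0.4},{"slide":[1.05,5.99,-0.7],"roll":-4.81,"jaw":0.4},{"slide":[1.05,5.99,-0.7],"roll":-4.81,"jaw":0.4}]' | tail -c 300; python3 - <<'E'
from h import *
import pickle
c=cap('wrist','w5.png');pickle.dump(c,open('w5.pkl','wb'))
s=manip.read_state();print(s['time_s'],s['position'],s['ee_rot'],s['force'])
E
```

```text
time_s: 7.1
position: [553.0, 144.2, 170.8]
ee_rot: [0.0, 0.072, 0.997, 0.0]
force: [0.4, -0.6, -1.3]
opening: 0.666
grip_force: 64.7
7.15 [553.15252668 144.31009652 170.94031119] [4.22186671e-04 7.18309988e-02 9.97416723e-01 9.62320943e-05] [-0.49475154  1.22653381 -1.59009498]
```

View pics/w5.png

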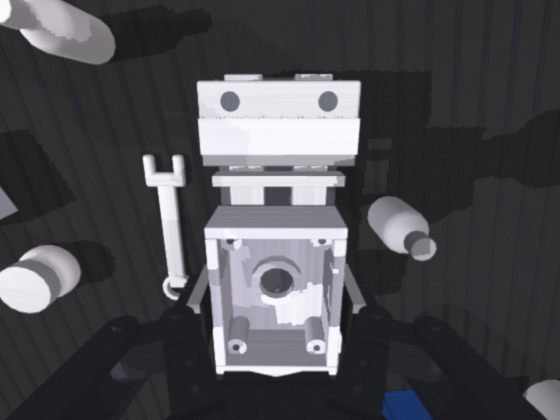

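The wrist view shows the held shell (rim columns ~206–347 at row 231) in front of the fixed jaw, with the near parallel at row ~179 (columns 212–345). I'll measure its lateral offset and yaw.

```bash
python3 - <<'E'
from h import *
import pickle
np.set_printoptions(linewidth=200)
c=pickle.load(open('w5.pkl','rb'));g=cv2.cvtColor(c['image'],cv2.COLOR_RGB2GRAY).astype(int)
for v in (178,180,182): print(v,g[v,208:220],g[v,338:350])
for v in (231,234): print(v,g[v,200:214],g[v,340:354])
print(g[168:192,[218,225,335,340]].T)
print('rim near',g[224:244,[215,250,300,340]].T)
print('jaw98 row140',g[140,194:206],g[140,352:366]);print(g[150:170,[215,345]].T)
E
```

```text
178 [ 44  44  46  83 179 218 220 221 221 221 222 222] [169 170 171 171 170 167 136  82  38  32  28  28]
180 [ 44  44  44  78 182 222 223 223 224 223 223 224] [171 169 169 168 168 165 130  73  37  29  30  27]
182 [ 43  42  45  71 162 210 219 218 219 218 218 218] [171 169 168 168 170 165 122  59  35  32  29  30]
231 [ 47  47  48  67 155 225 240 240 240 240 240 240 240 241] [237 237 238 244 247 248 237 169  73  38  33  36  34  32]
234 [ 49  47  45  56 118 211 236 237 236 236 236 237 236 237] [236 236 237 239 244 245 231 153  60  36  34  34  33  30]
[[ 51  50  54  83 104 110 111 125 196 220 222 222 223 221 218 218 220 217 149  70  45  43  44  45]
 [103 102 104 108 111 111 111 127 212 233 235 236 236 236 232 232 233 230 176 116 101 101 100 100]
 [ 69  66  70  97 110 110 108 121 202 229 231 230 231 232 229 198 174 167 118  64  50  51  49  50]
 [ 30  31  36  65  99 109 109 110 150 168 171 169 169 167 168 169 170 167 112  54  34  30  32  30]]
rim near [[129 128 130 161 214 236 241 241 239 237 237 238 238 235 207 202 223 231 234 236]
 [129 128 130 153 211 235 240 240 239 238 238 238 238 238 219 184 170 170 168 169]
 [128 125 126 146 205 232 239 239 238 237 237 238 239 238 222 186 171 170 171 171]
 [127 124 125 144 205 229 237 237 236 235 236 237 239 240 229 210 225 239 242 242]]
jaw98 row140 [ 41  39  43  45  62 136 222 240 242 242 242 242] [249 249 249 249 248 235 157  62  36  35  35  35  35  34]
[[244 244 243 240 219 180 164 162 161 161 159 161 161 160 157 126  77  48  44  43]
 [250 249 248 246 221 185 178 174 173 170 141 125 122 124 120  96  58  35  33  30]]
```

```bash
python3 - <<'E'
from h import *
import pickle
c=pickle.load(open('w5.pkl','rb'));tc=np.array([553.15,144.31,170.94])
r=lambda u,v,z:ray(c,(u,v),z)[:2]
a,b=r(211.5,180.8,70),r(344.5,180.8,70);m=(a+b)/2
e,f=r(203.8,231,181),r(347.3,231,181)
ea,eb=r(215,227.6,181),r(340,227.7,181);n=(ea+eb)/2
j,k=r(199.0,140,98),r(358.2,140,98)
ang=lambda p,q:np.degrees(np.arctan2(*(p-q)[::-1]))
print('bar',m,np.linalg.norm(a-b),ang(b,a),'shell w',np.linalg.norm(e-f),(e+f)/2,ang(f,e),ang(eb,ea),'jaw',np.linalg.norm(j-k),(j+k)/2,ang(k,j))
x=np.array([np.cos(np.radians(171.8)),np.sin(np.radians(171.8))]);y=np.array([-x[1],x[0]])
print('lateral rel tcp (vise y): bar',(m-tc[:2])@y,'shell',((e+f)/2-tc[:2])@y,'jaw',((j+k)/2-tc[:2])@y)
print('along x: bar',(m-tc[:2])@x,'shell front rel tcp',(n-tc[:2])@x)
# row of jaw edge etc
for row in (154,162.7): p=r(280,row,95);print('x at 95',(p-tc[:2])@x,'98',(r(280,row,98)-tc[:2])@x)
E
```

```text
bar [520.86722568 150.0517954 ] 99.73732845818884 81.75878481694114 shell w 57.18120658254783 [515.8399163  148.95510349] 81.75076944591078 81.70208598294487 jaw 99.97831670309449 [488.72436162 154.80222528] 81.76468373508854
lateral rel tcp (vise y): bar -1.0786349307867864 shell 0.7238844269707911 jaw -1.1959950887805242
along x: bar 32.77166884889475 shell front rel tcp 39.02471919319218
x at 95 56.135952127947384 98 56.5497273592989
x at 95 50.50533930426071 98 51.00438660652449
```

Yaw matches (81.75 vs 81.76), lateral offset is about 0.8 mm, and the gap to the liner is ~10 mm. I'll descend to ~4 mm above the parallels.

```bash
python3 -m crank '[{"slide":[0,0.016,-0.2],"roll":0,"jaw":0.4},{"slide":[0,0.016,-0.5],"roll":0,"jaw":0.4},{"slide":[0,0.016,-0.8],"roll":0,"jaw":0.4},{"slide":[0,0.016,-1.05],"roll":0,"jaw":0.4},{"slide":[0,0.016,-1.25],"roll":0,"jaw":0.4},{"slide":[0,0.016,-1.38],"roll":0,"jaw":0.4},{"slide":[0,0.016,-1.45],"roll":0,"jaw":0.4},{"slide":[0,0.016,-1.45],"roll":0,"jaw":0.4},{"slide":[0,0.016,-1.45],"roll":0,"jaw":0.4},{"slide":[0,0.016,-1.45],"roll":0,"jaw":0.4}]' | tail -c 300; python3 - <<'E'
from h import *
import pickle
c=cap('wrist','w6.png');sc=cap('scene');pickle.dump((c,sc),open('w6.pkl','wb'))
s=manip.read_state();print(s['time_s'],s['position'],s['ee_rot'],s['force'])
b=cv2.resize(sc['image'][150:300,320:450],(520,600),interpolation=2)
o=np.zeros((600,800,3),np.uint8);o[:,:520]=b;o[:210,520:]=cv2.resize(c['image'],(280,210));cv2.imwrite('pics/c6.png',o[:,:,::-1])
E
```

```text
time_s: 8.15
position: [553.2, 146.0, 98.3]
ee_rot: [0.0, 0.071, 0.997, 0.0]
force: [0.0, -0.5, -1.8]
opening: 0.669
grip_force: 64.8
8.25 [553.08318744 145.93164033  98.19097158] [3.04421172e-04 7.12477741e-02 9.97458597e-01 9.96775587e-05] [-0.08816204 -0.33519028 -1.80981545]
```

View pics/w6.png

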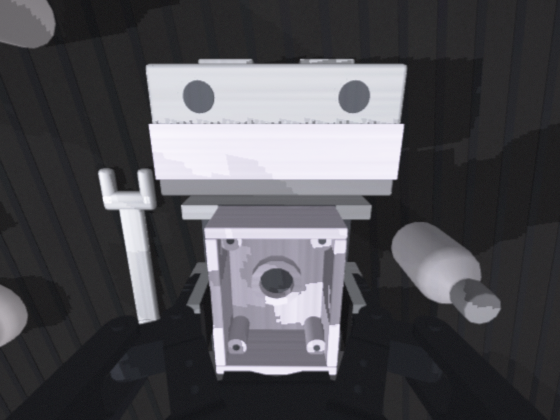

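The view shows the jaw top (columns ~150–403, row ~150) and the shell rim (204–347, row 231), now at nearly the same height. I'll recompute the lateral offset and gap.

```bash
python3 - <<'E'
from h import *
import pickle
c,_=pickle.load(open('w6.pkl','rb'));tc=manip.read_state()['position']
g=cv2.cvtColor(c['image'],cv2.COLOR_RGB2GRAY).astype(float)
def ed(row,lo,hi):   # strongest step, subpixel
    d=np.abs(np.diff(g[row,lo:hi]));i=d.argmax();w=d[max(i-2,0):i+3];k=np.arange(max(i-2,0),i+3)[:len(w)];return lo+.5+(w*k).sum()/w.sum()
x=np.array([np.cos(np.radians(171.8)),np.sin(np.radians(171.8))]);y=np.array([-x[1],x[0]])
for nm,rows,L,H,z in (('jaw',(140,150,165),(140,165),(390,412),98),('pad',(186,190),(155,170),(384,400),95),('bar',(208,212),(175,190),(362,378),70),('rim',(230,232,234),(198,212),(340,354),tc[2]+10.2)):
    for v in rows:
        u1,u2=ed(v,*L),ed(v,*H);p,q=ray(c,(u1,v),z)[:2],ray(c,(u2,v),z)[:2];d=q-p
        print(nm,v,round(u1,1),round(u2,1),'w',np.linalg.norm(d).round(1),'lat',(((p+q)/2-tc[:2])@y).round(2),'x',(((p+q)/2-tc[:2])@x).round(1))
np.set_printoptions(linewidth=220)
print(g[174:220,[195,175,360,380]].T.astype(int)); print(g[224:232,[215,340]].T.astype(int))
E
```

```text
jaw 140 150.2 401.8 w 99.3 lat 0.49 x 71.9
jaw 150 151.4 400.5 w 99.3 lat 0.51 x 68.0
jaw 165 153.4 398.5 w 99.3 lat 0.49 x 62.0
pad 186 159.9 391.5 w 98.3 lat 0.58 x 52.5
pad 190 160.5 391.0 w 98.3 lat 0.56 x 50.7
bar 208 180.9 371.0 w 99.2 lat 0.44 x 34.6
bar 212 181.4 370.4 w 99.1 lat 0.48 x 32.4
rim 230 203.4 347.4 w 57.4 lat 0.73 x 37.8
rim 232 203.9 347.3 w 57.2 lat 0.63 x 36.9
rim 234 204.0 347.0 w 57.2 lat 0.67 x 36.1
[[238 233 231 230 227 183 152 149 149 151 150 150 149 149 148 148 147 147 147 146 131 101  97 100 101 101 100  98  99  99 109 165 196 204 205 206 208 209 205 201 200 200 202 200 190 124]
 [235 234 233 233 230 185 153 150 149 150 151 149 149 149 149 148 148 148 148 146 129  80  41  34  34  35  34  34  34  32  33  37  36  33  33  36  37  37  36  39  38  38  41  38  40  39]
 [241 240 240 239 236 196 160 160 159 159 159 159 159 159 160 161 160 161 160 158 144 115  98  99 102 100  99 101 100 100 102 134 154 156 156 154 155 154 154 155 154 155 157 157 151  96]
 [241 240 239 239 237 195 160 157 159 159 159 159 161 162 159 161 159 161 160 159 144  87  37  30  28  26  27  29  28  28  28  27  26  27  28  30  28  29  28  27  29  28  28  28  27  27]]
[[117 116 118 148 196 223 229 228]
 [116 113 114 130 189 226 236 238]]
```

View pics/c6.png

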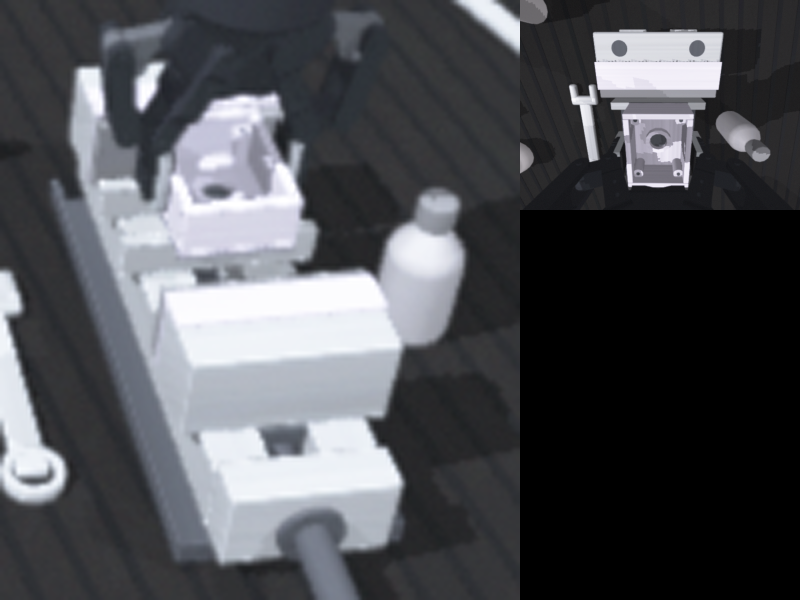

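Shell and jaw centrelines agree within 0.2 mm, and the gap is ~10 mm. Lowering gently until contact.

```bash
python3 -m crank '[{"slide":[0,0,-0.02],"roll":0,"jaw":0.4},{"slide":[0,0,-0.04],"roll":0,"jaw":0.4},{"slide":[0,0,-0.06],"roll":0,"jaw":0.4},{"slide":[0,0,-0.06],"roll":0,"jaw":0.4},{"slide":[0,0,-0.06],"roll":0,"jaw":0.4}]' | tail -c 260;  python3 -m crank '[{"slide":[0,0,-0.01],"roll":0,"jaw":0.4},{"slide":[0,0,-0.01],"roll":0,"jaw":0.4},{"slide":[0,0,-0.01],"roll":0,"jaw":0.4}]' | tail -c 260
```

```text
time_s: 8.75
position: [552.8, 145.9, 94.8]
ee_rot: [-0.0, 0.071, 0.997, -0.0]
force: [-0.4, 0.3, -1.2]
opening: 0.661
grip_force: 64.8
time_s: 9.05
position: [552.8, 145.9, 94.3]
ee_rot: [0.0, 0.071, 0.997, 0.0]
force: [0.1, 0.1, -1.4]
opening: 0.67
grip_force: 64.8
```

```bash
for i in 1 ; do python3 -m crank '[{"slide":[0,0,-0.005],"roll":0,"jaw":0.4},{"slide":[0,0,-0.01],"roll":0,"jaw":0.4},{"slide":[0,0,-0.01],"roll":0,"jaw":0.4},{"slide":[0,0,-0.01],"roll":0,"jaw":0.4}]' | grep -E "pos|force:"; done
```

```text
position: [552.9, 145.9, 93.9]
force: [-0.6, -0.3, 0.9]
grip_force: 65.2
```

```bash
python3 -m crank '[{"slide":[0,0,-0.005],"roll":0,"jaw":0.4},{"slide":[0,0,-0.01],"roll":0,"jaw":0.4},{"slide":[0,0,-0.01],"roll":0,"jaw":0.4},{"slide":[0,0,-0.01],"roll":0,"jaw":0.4}]' | grep -E "pos|force:"
```

```text
position: [552.9, 145.9, 93.8]
force: [-3.4, -1.4, 9.3]
grip_force: 66.2
```

Contact was made at TCP z=93.8, as predicted. I'll ease the down load a little and slide toward the liner.

```bash
python3 -m crank '[{"slide":[0,0,0.006],"roll":0,"jaw":0.4},{"slide":[-0.02,0.003,0.006],"roll":0,"jaw":0.4},{"slide":[-0.045,0.0065,0.006],"roll":0,"jaw":0.4},{"slide":[-0.07,0.01,0.006],"roll":0,"jaw":0.4},{"slide":[-0.095,0.0137,0.006],"roll":0,"jaw":0.4},{"slide":[-0.12,0.0173,0.006],"roll":0,"jaw":0.4},{"slide":[-0.14,0.02,0.006],"roll":0,"jaw":0.4},{"slide":[-0.14,0.02,0.006],"roll":0,"jaw":0.4},{"slide":[-0.14,0.02,0.006],"roll":0,"jaw":0.4}]' | grep -E "pos|force:|rot"; python3 -m crank '[{"slide":[-0.01,0.0014,0],"roll":0,"jaw":0.4},{"slide":[-0.02,0.0029,0],"roll":0,"jaw":0.4},{"slide":[-0.02,0.0029,0],"roll":0,"jaw":0.4},{"slide":[-0.02,0.0029,0],"roll":0,"jaw":0.4}]' | grep -E "pos|force:|rot"
```

```text
position: [546.0, 146.9, 93.9]
ee_rot: [0.0, 0.071, 0.997, 0.0]
force: [3.4, -0.9, 5.8]
grip_force: 65.8
position: [545.1, 147.1, 93.9]
ee_rot: [0.0, 0.071, 0.997, 0.0]
force: [4.4, 0.0, 4.6]
grip_force: 65.8
```

```bash
python3 -m crank '[{"slide":[-0.01,0.0014,0.004],"roll":0,"jaw":0.4},{"slide":[-0.02,0.0029,0.004],"roll":0,"jaw":0.4},{"slide":[-0.02,0.0029,0.004],"roll":0,"jaw":0.4},{"slide":[-0.02,0.0029,0.004],"roll":0,"jaw":0.4}]' | grep -E "pos|force:"; python3 -m crank '[{"slide":[-0.01,0.0014,0],"roll":0,"jaw":0.4},{"slide":[-0.02,0.0029,0],"roll":0,"jaw":0.4},{"slide":[-0.02,0.0029,0],"roll":0,"jaw":0.4},{"slide":[-0.02,0.0029,0],"roll":0,"jaw":0.4}]' | grep -E "pos|force:"
```

```text
position: [543.8, 147.2, 93.9]
force: [2.9, 0.2, 5.1]
grip_force: 65.6
position: [543.1, 147.3, 93.9]
force: [4.7, -0.5, 5.0]
grip_force: 65.5
```

```bash
python3 -m crank '[{"slide":[-0.01,0.0014,0.004],"roll":0,"jaw":0.4},{"slide":[-0.02,0.0029,0.004],"roll":0,"jaw":0.4},{"slide":[-0.02,0.0029,0.004],"roll":0,"jaw":0.4},{"slide":[-0.02,0.0029,0.004],"roll":0,"jaw":0.4}]' | grep -E "pos|force:"; python3 -m crank '[{"slide":[-0.01,0.0014,0],"roll":0,"jaw":0.4},{"slide":[-0.01,0.0014,0],"roll":0,"jaw":0.4},{"slide":[-0.01,0.0014,0],"roll":0,"jaw":0.4},{"slide":[-0.01,0.0014,0],"roll":0,"jaw":0.4}]' | grep -E "pos|force:"
```

```text
position: [542.2, 147.4, 93.9]
force: [7.6, -0.5, 0.7]
grip_force: 65.0
position: [541.9, 147.4, 93.9]
force: [8.8, -0.7, -0.9]
grip_force: 64.9
```

```bash
python3 -m crank '[{"slide":[-0.006,0.0009,-0.003],"roll":0,"jaw":0.4},{"slide":[-0.012,0.0017,-0.003],"roll":0,"jaw":0.4},{"slide":[-0.012,0.0017,-0.003],"roll":0,"jaw":0.4},{"slide":[-0.012,0.0017,-0.003],"roll":0,"jaw":0.4},{"slide":[-0.012,0.0017,-0.003],"roll":0,"jaw":0.4}]' | grep -E "pos|force:"; python3 - <<'E'
from h import *
import pickle
F=[]
for i in range(6):
    c=vision.capture('wrist' if i else 'scene');F.append(manip.read_state()['force'])
F=np.array(F);print(F.mean(0),F.std(0),manip.read_state()['position']);pickle.dump(c,open('w7.pkl','wb'))
E
```

```text
position: [541.6, 147.5, 93.9]
force: [10.5, -1.7, -0.1]
grip_force: 65.0
[10.78923508 -1.3431473  -0.20387723] [0.34772604 0.28310253 0.36924299] [541.6160092  147.45438996  93.9541066 ]
```

```bash
python3 -m crank '[{"slide":[-0.005,0.0007,-0.002],"roll":0,"jaw":0.4},{"slide":[-0.009,0.0013,-0.002],"roll":0,"jaw":0.4},{"slide":[-0.009,0.0013,-0.002],"roll":0,"jaw":0.4},{"slide":[-0.009,0.0013,-0.002],"roll":0,"jaw":0.4},{"slide":[-0.009,0.0013,-0.002],"roll":0,"jaw":0.4},{"slide":[-0.009,0.0013,-0.002],"roll":0,"jaw":0.4}]' | grep -E "pos|force:"; python3 - <<'E'
from h import *
import pickle
F=[]
for i in range(8):
    c=vision.capture('wrist');F.append(manip.read_state()['force'])
F=np.array(F);s=manip.read_state();print(F.mean(0),F.std(0),s['position'],s['ee_rot'],s['time_s']);pickle.dump(c,open('w7.pkl','wb'))
g=c['image'];cv2.imwrite('pics/w7.png',g[:,:,::-1])
E
```

```text
position: [541.4, 147.5, 94.0]
force: [12.6, -1.4, -0.3]
grip_force: 65.0
[11.58025444 -1.98977827  0.09114624] [0.48985717 0.3518832  0.36342924] [541.39204896 147.50466018  93.95136891] [ 1.03615254e-03  7.14958060e-02  9.97440359e-01 -7.99973330e-05] 14.55
```

View pics/w7.png

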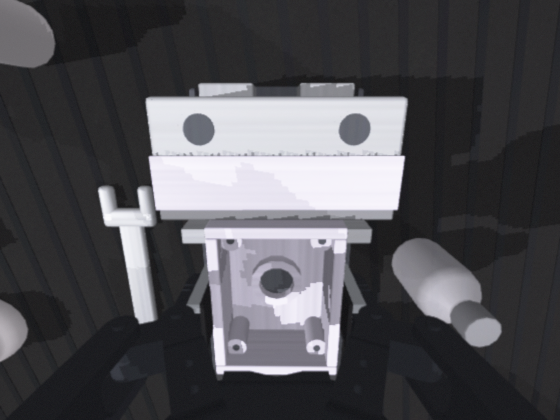

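The shell sits in front of the liner, centred (shell columns 204–347, jaw 150–403), with ~11.8 N of push. I'll add a little seating load, then hold.

```bash
python3 -m crank '[{"slide":[-0.003,0.0004,-0.004],"roll":0,"jaw":0.4},{"slide":[-0.003,0.0004,-0.006],"roll":0,"jaw":0.4},{"slide":[-0.003,0.0004,-0.006],"roll":0,"jaw":0.4},{"slide":[-0.003,0.0004,-0.006],"roll":0,"jaw":0.4},{"slide":[-0.003,0.0004,-0.006],"roll":0,"jaw":0.4},{"slide":[-0.003,0.0004,-0.006],"roll":0,"jaw":0.4}]' | grep -E "pos|force:"; python3 - <<'E'
from h import *
F=[]
for i in range(12):
    c=vision.capture('wrist');F.append(manip.read_state()['force'])
F=np.array(F);s=manip.read_state();print(F.mean(0),F.std(0),s['position'],s['ee_rot'],s['time_s'])
E
```

```text
position: [541.4, 147.5, 93.9]
force: [11.9, -1.7, 2.5]
grip_force: 65.4
[11.43799704 -2.77646002  3.39097922] [0.29702098 0.56140609 0.29594763] [541.40060503 147.48841669  93.91228304] [ 1.25172332e-03  7.14956718e-02  9.97440123e-01 -6.19460512e-05] 15.75
```

```bash
python3 -m crank '[{"slide":[-0.004,0.0006,0.001],"roll":0,"jaw":0.4},{"slide":[-0.008,0.0014,0.001],"roll":0,"jaw":0.4},{"slide":[-0.008,0.0014,0.001],"roll":0,"jaw":0.4},{"slide":[-0.008,0.0014,0.001],"roll":0,"jaw":0.4},{"slide":[-0.008,0.0014,0.001],"roll":0,"jaw":0.4}]' | grep -E "pos|force:"; python3 - <<'E'
from h import *
F=[]
for i in range(10):
    c=vision.capture('wrist');F.append(manip.read_state()['force'])
F=np.array(F);s=manip.read_state();print(F.mean(0),F.std(0),s['position'],s['ee_rot'],s['time_s'])
E
```

```text
position: [541.2, 147.5, 93.9]
force: [12.1, -2.9, 2.3]
grip_force: 65.3
[13.30060667 -2.59697782  1.96752594] [0.45067983 0.55171    0.28153171] [541.18149468 147.56644953  93.94943013] [ 1.40887378e-03  7.15112321e-02  9.97438796e-01 -8.20934254e-05] 16.75
```

```bash
python3 -m crank '[{"slide":[0.002,-0.0003,0.002],"roll":0,"jaw":0.4},{"slide":[0.002,-0.0003,0.002],"roll":0,"jaw":0.4},{"slide":[0.002,-0.0003,0.002],"roll":0,"jaw":0.4},{"slide":[0.002,-0.0003,0.002],"roll":0,"jaw":0.4},{"slide":[0.002,-0.0003,0.002],"roll":0,"jaw":0.4}]' | grep -E "pos|force:"; python3 - <<'E'
from h import *
F=[]
for i in range(50):
    c=vision.capture('wrist' if i%2 else 'scene');F.append(manip.read_state()['force'])
F=np.array(F);s=manip.read_state()
print(F[:10].mean(0),F[20:30].mean(0),F[40:].mean(0),F.std(0),s['position'],s['grip_force'],s['time_s'])
E
```

```text
position: [541.2, 147.5, 93.9]
force: [12.6, -2.5, 0.9]
grip_force: 65.1
[12.55525933 -2.84016098  0.99833873] [12.99884349 -2.4619721   1.37252449] [12.97127122 -2.68546922  1.32821846] [0.51890795 0.44026052 0.44992091] [541.17137405 147.53862291  93.94061957] 65.11018395423889 19.75
```

The push has been steady for 2.5 s at about 12.5–13 N at the wrist (~12 N on the pad by compression). The shell is seated, so I'm handing in while still pressing.

```bash
python3 -c "
from cell import manip
print(manip.finish_job())"
```

```text
the job is handed in; nothing more can be done
None
```

The top shell is on the parallels mid-jaw, end flat against the fixed-jaw liner; I handed in at 19.8 s still gripping and pressing, after 2.5 s of steady push reading about 13 N at the wrist (about 12 N on the liner, estimated from its compression).

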